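# Stow and tally the hardwood blocks

### The job

Lay all the dark square-section hardwood blocks from the bench flat, in one layer, in the chest's open drawer. Once they are all in, press the tally counter's sprung lever fully down and let it come up again once for each block, so that the dial reads exactly the number of blocks stowed, and only then push the drawer fully shut. Leave the other things on the bench where they are.

Things in the scene. Friction and masses are not known exactly. Their poses are not given: they have to be found in the camera images.
- block1_mid (a point): centre of a loose square-section dark hardwood block, 60 x 30 x 30 mm (its x axis is the 60 mm length), about 45 g, lying flat on the bench at the start. All such blocks are alike; None = this one is absent today.
- block2_mid (a point): centre of a loose square-section dark hardwood block, 60 x 30 x 30 mm (its x axis is the 60 mm length), about 45 g, lying flat on the bench at the start. All such blocks are alike; None = this one is absent today.
- block3_mid (a point): centre of a loose square-section dark hardwood block, 60 x 30 x 30 mm (its x axis is the 60 mm length), about 45 g, lying flat on the bench at the start. All such blocks are alike; None = this one is absent today.
- block4_mid (a point): centre of a loose square-section dark hardwood block, 60 x 30 x 30 mm (its x axis is the 60 mm length), about 45 g, lying flat on the bench at the start. All such blocks are alike; None = this one is absent today.
- block5_mid (a point): centre of a loose square-section dark hardwood block, 60 x 30 x 30 mm (its x axis is the 60 mm length), about 45 g, lying flat on the bench at the start. All such blocks are alike; None = this one is absent today.
- tray_floor (a point): centre of the drawer's inner floor, 22 mm above the bench; moves with the drawer. x axis points level into the chest (the drawer slides out along -x), z up. Inner floor 215 mm (x +-107) by 228 mm (y +-114); walls 6 mm thick, 46 mm above the floor; front panel 15 mm thick, outer face at x = -129 mm, 55 mm above the floor. Open, the tray is uncovered from x = -107 mm up to x = (drawer joint) - 113 mm
- chest_drawer0 (a joint): how far the drawer is open, m: 0 shut and flush, 0.18 fully out; found 0.16 to 0.18 open; about 1 N of friction, stays where left. The wooden chest is fixed at the robot's left, 270 mm wide, 260 mm deep, 90 mm high; its one drawer slides out towards the robot's right. Inside the chest 56 mm is free over the drawer's floor, so blocks must lie flat in one layer
- chest_drawer0_handle (a point): middle of the drawer's bar handle: a level dark steel bar 120 mm long and about 10 mm thick, 35 mm in front of the drawer's front panel and about 50 mm above the bench; pushing on it (or on the front panel) shuts the drawer
- tally_lever (a joint): angle of the sprung lever of the bench tally counter, rad: 0 up at rest, 0.25 fully down on its stop; springs up by itself when let go. Each press beyond 0.22 rad, then release, counts one; a short press only part-turns the dial, and the next full press just completes that count
- tally_paddle (a point): centre of the upper face of the lever's flat black paddle (36 x 46 mm), about 66 mm above the bench at rest, on the robot's side of the counter, clear below. Pressed straight down about 31 mm with 3 N rising to 7 N; the lever's axle is 125 mm behind it (along this frame's +x at rest)
- tally_dial (a joint): angle of the dial of the tally counter, rad, clockwise from above: 0 (zero, at the broad mark) at the start, plus 0.628 (one of ten marks) per count. It cannot be turned back. The counter is a fixed grey metal box, 120 x 90 x 50 mm with a clear window 6 mm higher (85 mm across) over a white dial with a black pointer
- dowel_center (a point): bystander: centre of an upright round pale dowel stub, 34 mm across, 42 mm high
- cork_block_mid (a point): bystander: centre of a cork sanding block, 75 x 48 x 26 mm
- jar_mid (a point): bystander: centre of a small jar, 44 mm across, 55 mm high
- mallet: bystander: hammer with a wooden handle lying to the right, 260 mm long; origin under its middle
- rule: bystander: flat steel rule, 300 x 30 x 4 mm, lying beyond the blocks; origin under its middle
- glue: bystander: glue bottle, 60 mm across, 150 mm high, at the far left; origin under its middle
- square: bystander: try square with a dark stock 110 x 22 x 18 mm and a steel blade 160 mm long, lying at the near right; origin under the stock's middle
Mind the look-alikes: they are no part of the job. Leave any green look-alike of the part that bears block3_mid alone.

How it is judged:
By the outcome, as a careful person would: the job done as asked, in the order asked, and still so for the second after the job is handed in, with the robot touching nothing.
Of block3, block4, block5 only 1 to 3 are there at a start; the rules pass over those that are not, and their reading is None.
At some moment in a run one of block1, block2, block3, block4, block5 may be knocked a few centimetres aside while the robot is not near it.
Once in a run the grip may slacken for a moment while it holds something.
It also fails if it takes over 210 s, if anything falls off the work surface, if the arm or the gripper's body presses on something with over 40 N, if the wrist force passes 120 N, or if a joint passes its speed limit or range.

### The arm

A 7-joint arm with a two-finger parallel gripper is mounted at the origin on the work surface. World frame = base frame: x ahead of the robot, y to its left, z up, the work surface at z = 0. Lengths are in m, angles in rad, forces in N, time in s.
With the tool pointing down it reaches from about 0.4 to 0.875 m from the base axis. Payload 6.5 kg.
Tool frame: the origin (TCP) lies between the finger pads; the fingertips stand manip.tips_ahead ahead of it and the grasp point (between the pads) lies 3 mm ahead of it (manip.tips_ahead is the distance from the TCP to the fingertips, in m); z points along the fingers, y is the line along which they close (so a half turn about z gives the same grasp; the last joint's range is limited). The gripper opens to 88 mm and grips with 3 to 60 N. Pads are 18 mm wide; open, the fingers measure 123 mm over their backs; the gripper's body (75 mm by 187 mm) begins 45 mm behind the grasp point.
Start: joints at [1.101, 0.536, -0.004, 1.538, 0.003, 1.067, -0.071], TCP at [0.255, -0.598, 0.261] pointing down, gripper open.
Joint ranges: [-2.7, 2.7], [-0.37, 2.16], [-1.27, 1.26], [0.24, 2.4], [-1.31, 4.45], [0.19, 1.91], [-2.76, 2.76]. Speed limits (rad/s): [2.39, 2.39, 3.14, 3.14, 3.14, 3.14, 3.14].

### API

Orientations are given as a unit quaternion [x, y, z, w].
In Python, from plant import manip gives the robot as it stands. The module is installed in compiled form; this text tells all that it offers.
- The arm moves only by the tool move_arm, never from a script. Its argument "commands" is a list of rows, each a list of 5 numbers: the finger opening in mm, from 0 to 88.1, then the shift along the tool's x, y, z in mm, then the turn about the tool's z in degrees. A call has exactly 5 rows; each row is the pose to reach, as a shift and turn from the pose commanded when the call began, along the tool's axes at that moment; what a row does not reach only later rows make up. A row lasts 1/12 s, in which the tool goes at most 41.7 mm and 7.16 degrees, less where a joint would pass 70% of its speed; a pose out of reach is approached as far as the arm can. A call with a gripper value outside its range is refused whole. The fingers move at their own pace and stop on an object; "newtons" is the grip in N (left out, the last holds). Time passes only in rows, so rows that repeat a pose let the fingers close, or fill a call up. It gives the time, the measured TCP pose, the force, the opening and the grip force at its end, in the units of the state.
- manip.get_state(): the state, without advancing time (a new reading comes with each control period).
- manip.get_image(name): name is "scene" or "top"; returns the picture (480x640x3 uint8, red, green, blue); there is no depth.
- manip.camera_model(name): a dict with "intrinsics" (3x3 intrinsics, pixels), "eye" and "attitude" of the camera in the world. Camera axes: x right, y up, looking along -z (the intrinsics and any distortion apply to the point x, -y, -z); pixel columns grow to the right and rows downward; lengths in m; the calibration is good to about 2 mm. A picture is of the moment at which its call begins. camera_model takes no time and is no camera call.
- manip.sign_off(): hands the job in; it is judged then, once.
The state is a dict: "t": time; "joint_pos": joint angles; "qvel": joint speeds; "joint_torque": joint torques, N m; "position": TCP position; "orientation": TCP orientation; "wrist_force": force on the tool from outside, world axes, zero at the start; "wrist_torque": the same for the moment, N m; "width": finger opening in m; "grasp_force": force on a finger pad.
Only numpy, scipy, OpenCV 4.12 (cv2) and the standard library are available. Lean on these libraries where they do the work, as an engineer would, in place of code of your own. Each camera call takes 0.05 s, during which the arm holds its last target. There are 200 camera calls.

## Working session

There is one attempt and no reset: what is moved stays moved. The work goes in short steps, Python scripts to look and compute and a tool call to move; the robot and the scene stay as the last step left them, time stands still between calls to the robot, and variables do not carry over. Pictures are saved under pics/ and viewed, at most 14 in all, crops included, and the job is handed in when it is done.

Besides the shell and the picture viewer there is one more tool, called in YAML: its name, and indented under it one key for each argument. move_arm: Moves the arm, as the interface text tells. Its arguments: {"type":"object","properties":{"commands":{"type":"array","items":{"type":"array","items":{"type":"number"}}},"newtons":{"type":"number"}},"required":["commands"]}

```bash
mkdir -p pics; python3 - <<'E'
from plant import manip
import cv2
for n in("scene","top"):
    im=manip.get_image(n); cv2.imwrite(f"pics/{n}0.png",im[:,:,::-1])
    print(n,manip.camera_model(n))
print(manip.tips_ahead); print(manip.get_state())
E
```

```text
scene {'intrinsics': array([[491.24021766,   0.        , 320.37479486],
       [  0.        , 491.24021766, 245.42095573],
       [  0.        ,   0.        ,   1.        ]]), 'eye': array([ 1.24949363, -0.51489221,  1.06004073]), 'attitude': array([0.30996733, 0.16166324, 0.43867146, 0.82786025])}
top {'intrinsics': array([[440.26789992,   0.        , 315.07639507],
       [  0.        , 440.26789992, 233.74166369],
       [  0.        ,   0.        ,   1.        ]]), 'eye': array([ 0.42546855, -0.0077457 ,  1.21153842]), 'attitude': array([ 0.03622521, -0.04423527, -0.6959927 ,  0.71576891])}
0.022
{'t': 0.1, 'joint_pos': array([ 1.10078651,  0.53709938, -0.00442785,  1.53876083,  0.00258825,
        1.06730024, -0.07122531]), 'qvel': array([ 7.99378460e-04, -5.34980504e-04,  1.64014718e-04, -2.35398164e-03,
        9.80581497e-04, -1.45019498e-03,  3.01876629e-05]), 'joint_torque': array([ 3.91150767e-03, -5.72069979e+01,  9.93645228e-01, -2.52229947e+01,
       -5.63617819e-02,  1.34841309e-02,  3.11859833e-05]), 'position': array([ 0.25518478, -0.59724997,  0.2599262 ]), 'orientation': array([ 9.79682902e-01,  2.00551245e-01, -2.10506721e-04, -7.52131779e-04]), 'wrist_force': array([ 1.2414082 , -0.0302054 ,  0.55004814]), 'wrist_torque': array([ 0.0144693 ,  0.00894811, -0.00988986]), 'grasp_force': 0.0, 'width': 0.08819019097246991}
```

View pics/top0.png

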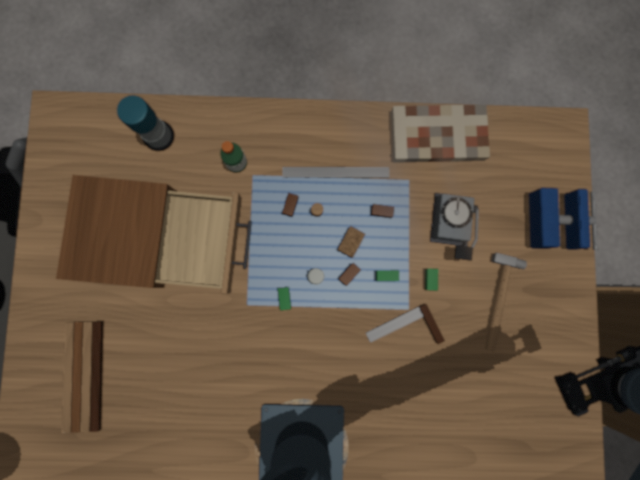

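View pics/scene0.png

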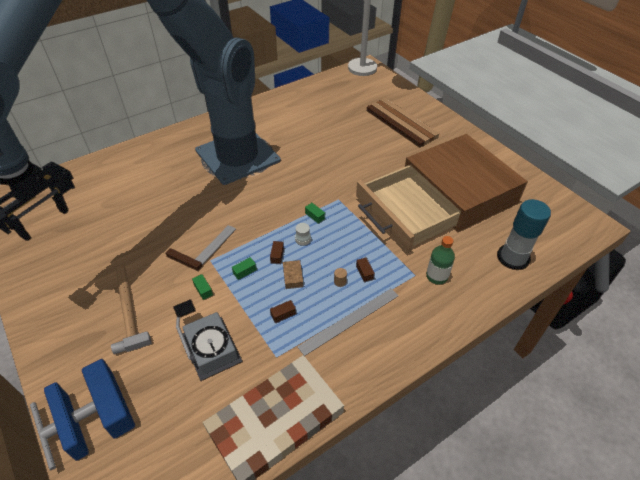

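Top view: dark brown blocks sit at (290,205), (382,211) and (349,274). These could be mistaken for them:
- green blocks at (387,276), (431,279) and (284,298)
- cork at (350,242)
- dowel at (317,210)
- try-square stock at (431,323)
- dark batten at (96,360)

By the description I choose the three small dark brown ones, and will check them in a crop. The paddle is at about (463,253), the dial at (457,211) and the drawer at (200,240).

```bash
cat > h.py <<'E'
from plant import manip
import cv2, numpy as np
from scipy.spatial.transform import Rotation as R
def cast(n,px,z):
    c=manip.camera_model(n);K=c["intrinsics"];px=np.atleast_2d(px).astype(float)
    d=np.c_[(px-K[:2,2])/K[0,0],np.ones(len(px))]*[1,-1,-1]
    d=R.from_quat(c["attitude"]).apply(d);e=c["eye"]
    return e+d*((z-e[2])/d[:,2])[:,None]
def proj(n,P):
    c=manip.camera_model(n);K=c["intrinsics"]
    q=R.from_quat(c["attitude"]).inv().apply(np.atleast_2d(P)-c["eye"])*[1,-1,-1]
    return q[:,:2]/q[:,2:]*K[0,0]+K[:2,2]
def blocks(n,im,roi,z=0.03):
    hsv=cv2.cvtColor(im,cv2.COLOR_RGB2HSV)
    m=((hsv[...,0]<20)|(hsv[...,0]>170))&(hsv[...,2]<110)&(hsv[...,1]>70)
    m=m.astype(np.uint8);x0,y0,x1,y1=roi;k=np.zeros_like(m);k[y0:y1,x0:x1]=m[y0:y1,x0:x1]
    out=[]
    for c in cv2.findContours(k,cv2.RETR_EXTERNAL,cv2.CHAIN_APPROX_NONE)[0]:
        if cv2.contourArea(c)<60: continue
        w=cast(n,c[:,0],z)[:,:2]*1000
        r=cv2.minAreaRect(w.astype(np.float32));b=cv2.boxPoints(r)
        e=[b[1]-b[0],b[2]-b[1]];l=max(e,key=np.linalg.norm)
        a=np.degrees(np.arctan2(l[1],l[0]))%180
        out.append((c[:,0].mean(0).round(),np.round(r[0],1),np.round(sorted(r[1])),round(float(a),1)))
    return out
E
python3 - <<'E'
from h import *
t=cv2.imread("pics/top0.png")[:,:,::-1];s=cv2.imread("pics/scene0.png")[:,:,::-1]
for b in blocks("top",t,(245,170,450,345)):print(b)
for b in blocks("scene",s,(160,190,420,340)):print('s',b)
cr=lambda im,a,b,c,d,k:cv2.resize(im[b:d,a:c],None,fx=k,fy=k,interpolation=cv2.INTER_CUBIC)
cv2.imwrite("pics/c1.png",np.vstack([cr(t,150,170,350,310,3.5),]) [:,:,::-1])
cv2.imwrite("pics/c2.png",cr(t,320,170,490,310,4.2)[:,:,::-1])
# paddle: darkest
g=t.max(2);k=np.zeros_like(g);k[240:268,448:478]=(g[240:268,448:478]<45)
for c in cv2.findContours(k,cv2.RETR_EXTERNAL,cv2.CHAIN_APPROX_NONE)[0]:
    if cv2.contourArea(c)>20:
        w=cast("top",c[:,0],.066)[:,:2]*1000;print("paddle",cv2.minAreaRect(w.astype(np.float32)))
E
```

```text
(array([431., 323.]), array([ 331.1, -331.1]), array([ 35., 116.]), 27.1)
(array([349., 274.]), array([ 455.4, -112.6]), array([25., 54.]), 139.9)
(array([447., 251.]), array([ 522.8, -375.3]), array([14., 41.]), 179.7)
(array([351., 242.]), array([ 542.4, -116. ]), array([43., 70.]), 152.8)
(array([382., 211.]), array([ 629.8, -198.5]), array([24., 53.]), 86.4)
(array([290., 204.]), array([639.1,  51.9]), array([25., 55.]), 163.7)
s (array([192., 318.]), array([ 532.8, -402.7]), array([16., 42.]), 85.6)
s (array([283., 311.]), array([ 639.6, -207. ]), array([42., 60.]), 82.1)
s (array([340., 280.]), array([642.8, -34.2]), array([26., 30.]), 144.6)
s (array([365., 269.]), array([648.9,  43.2]), array([34., 72.]), 163.1)
s (array([190., 259.]), array([ 353.2, -335.1]), array([ 64., 131.]), 47.7)
s (array([277., 252.]), array([ 465.7, -121.5]), array([30., 72.]), 146.0)
s (array([384., 225.]), array([533.7, 189. ]), array([104., 282.]), 5.0)
s (array([194., 213.]), array([ 196.5, -249.1]), array([103., 319.]), 106.9)
paddle ((523.4750366210938, -401.6428527832031), (34.12131118774414, 31.72160530090332), 1.6081573963165283)
```

View pics/c1.png

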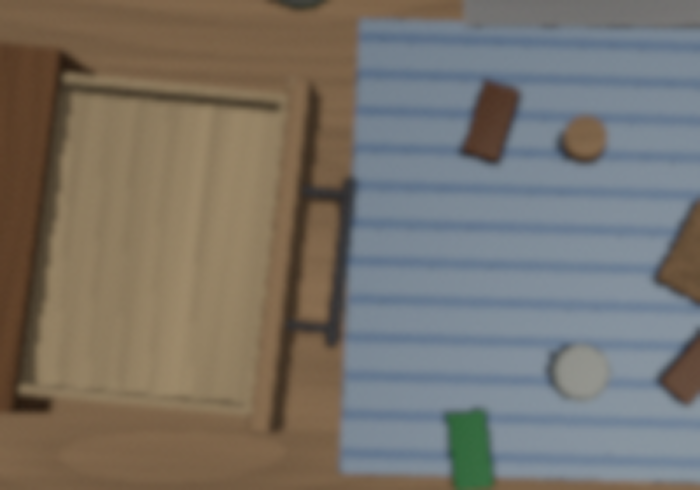

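View pics/c2.png

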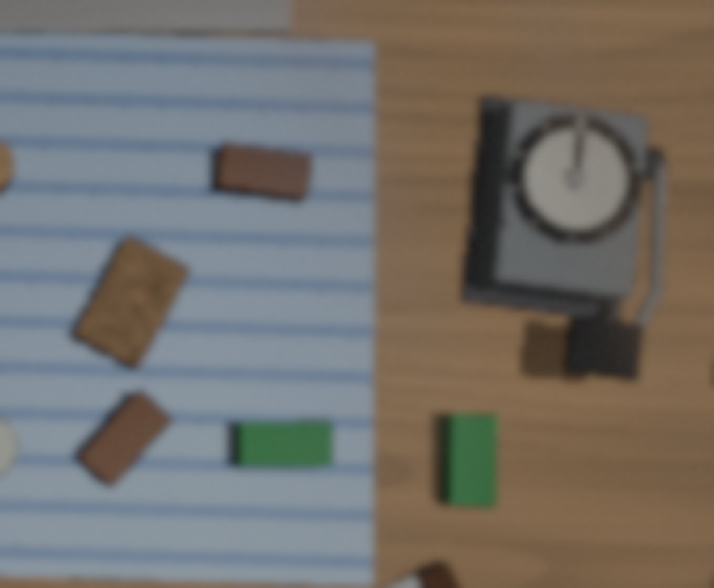

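Both crops confirm it: the three brown blocks are plain dark wood, and the greens, cork and square are distinct. The drawer is empty and the dial pointer is at the broad mark. Next I work out the drawer frame, paddle and first move.

```bash
cat >> h.py <<'E'
def yaw(q): # world heading of tool x, deg
    v=R.from_quat(q).apply([1,0,0]);return np.degrees(np.arctan2(v[1],v[0]))
def plan(x,y,z,lin=None,n=None,start=None):
    """lin: wanted heading of tool x (mod 180), mm; prints calls, each in the axes at its start"""
    s=manip.get_state();p=s["position"]*1000;h=yaw(s["orientation"])
    if start: p,h=np.array(start[:3],float),start[3]
    dh=0 if lin is None else (lin-h+90)%180-90
    t=np.array([x,y,z],float);d=t-p
    n=n or int(max(np.ceil(np.linalg.norm(d)/195),np.ceil(abs(dh)/34),1))
    for i in range(n):
        a=np.radians(h+dh*i/n);v=d/n
        print("call",i,"x %.1f y %.1f z %.1f turn %.1f"%(v[0]*np.cos(a)+v[1]*np.sin(a),v[0]*np.sin(a)-v[1]*np.cos(a),-v[2],-dh/n))
    return (x,y,z,h+dh)
E
python3 - <<'E'
from h import *
f=lambda l,z:cast("top",[[150+a/3.5,170+b/3.5] for a,b in l],z)[:,:2].round(3).tolist()
print("panel outer top",f([(312,85),(281,430)],.077),"inner",f([(288,85),(255,430)],.077))
print("side walls top",f([(62,76),(285,98)],.068),f([(20,389),(250,410)],.068))
print("handle",f([(350,180),(333,345)],.055),"chest top front",f([(60,50),(15,410)],.09))
print("paddle",cast("top",[[463.5,253]],.066))
# dual view check of block heights: scene projection of top-derived centres
for b in[(.455,-.113),(.630,-.1985),(.639,.052)]:print(proj("scene",[[*b,.03]]).round())
st=manip.get_state();print(yaw(st["orientation"]))
s=plan(455,-113,150,139.9); plan(455,-113,26,139.9,start=s)
E
```

```text
panel outer top [[0.653, 0.182], [0.398, 0.193]] inner [[0.653, 0.2], [0.397, 0.212]]
side walls top [[0.657, 0.372], [0.645, 0.204]] [[0.422, 0.387], [0.411, 0.218]]
handle [[0.586, 0.154], [0.461, 0.161]] chest top front [[0.672, 0.367], [0.407, 0.382]]
paddle [[ 0.51708431 -0.40869325  0.066     ]]
[[277. 248.]]
[[284. 307.]]
[[365. 265.]]
23.138404415970214
call 0 x 124.7 y -122.3 z 36.6 turn 21.1
call 1 x 72.4 y -158.9 z 36.6 turn 21.1
call 2 x 10.4 y -174.3 z 36.6 turn 21.1
call 0 x 0.0 y -0.0 z 124.0 turn -0.0
```

The second-view check agrees: predicted scene pixels are within 4 px of the blocks. The tray x heading is about 86.5° and the floor centre about (534,316). I go for the block at (455,-113).

move_arm:
  commands:
    - [52, 25, -24, 7, 4.2]
    - [52, 50, -49, 15, 8.4]
    - [52, 75, -73, 22, 12.6]
    - [52, 100, -98, 29, 16.9]
    - [52, 125, -122, 37, 21.1]
  newtons: 20

```text
t: 0.52
position: [0.3226, -0.4346, 0.2233]
orientation: [1.0, 0.016, -0.0, -0.0]
wrist_force: [0.8, 0.1, 0.4]
width: 0.0569
grasp_force: 0.0
```

move_arm:
  commands:
    - [52, 14, -32, 7, 4.2]
    - [52, 29, -64, 15, 8.4]
    - [52, 43, -95, 22, 12.6]
    - [52, 58, -127, 29, 16.9]
    - [52, 72, -159, 37, 21.1]

```text
t: 0.93
position: [0.3891, -0.2733, 0.1864]
orientation: [0.986, -0.168, 0.0, 0.0]
wrist_force: [0.7, 0.1, -0.6]
width: 0.0521
grasp_force: 0.0
```

move_arm:
  commands:
    - [52, 2, -35, 7, 4.2]
    - [52, 4, -70, 15, 8.4]
    - [52, 6, -105, 22, 12.6]
    - [52, 10, -174, 37, 21.1]
    - [52, 10, -174, 37, 21.1]

```text
t: 1.35
position: [0.4554, -0.1113, 0.1492]
orientation: [0.938, -0.346, -0.0, -0.0]
wrist_force: [1.0, -0.3, 0.2]
width: 0.0523
grasp_force: 0.0
```

```bash
python3 - <<'E'
from h import *
t=manip.get_image("top");cv2.imwrite("pics/t1.png",t[:,:,::-1])
for b in blocks("top",t,(245,170,420,310)):print(b)
s=manip.get_state();print(s["position"],yaw(s["orientation"]),s["width"],s["t"])
plan(455.4,-112.6,26,139.9)
E
```

```text
(array([350., 237.]), array([ 547.4, -114.3]), array([40., 51.]), 144.4)
(array([382., 211.]), array([ 629.6, -198.6]), array([24., 53.]), 85.9)
(array([290., 204.]), array([638.9,  51.7]), array([25., 55.]), 165.0)
[ 0.45740558 -0.10465807  0.14819895] -39.90207736628623 0.052488118253572316 1.4
call 0 x 3.6 y 7.4 z 122.2 turn 0.2
```

move_arm:
  commands:
    - [52, 0, 0, 20, 0]
    - [52, 0, 0, 40, 0]
    - [52, 0, 0, 60, 0]
    - [52, 0, 0, 70, 0]
    - [52, 0, 0, 70, 0]

```text
t: 1.82
position: [0.4534, -0.1136, 0.0779]
orientation: [0.939, -0.343, -0.002, 0.0]
wrist_force: [0.1, 0.2, 0.4]
width: 0.0522
grasp_force: 0.0
```

```bash
python3 - <<'E'
from h import *
s=manip.get_state();print(s["position"],yaw(s["orientation"]),s["width"],s["t"])
plan(455.4,-112.6,26,139.9)
E
```

```text
[ 0.45335957 -0.11361137  0.07792143] -40.14761387762537 0.05215347834557302 1.8167
call 0 x 0.9 y -2.1 z 51.9 turn -0.0
```

Settled within 2 mm, so I descend, close and lift in one batch.

move_arm:
  commands:
    - [52, 1, -2, 20, 0]
    - [52, 1, -2, 40, 0]
    - [52, 1, -2, 52, 0]
    - [52, 1, -2, 52, 0]
    - [52, 1, -2, 52, 0]

```text
t: 2.23
position: [0.4571, -0.1131, 0.0282]
orientation: [0.939, -0.343, -0.0, 0.0]
wrist_force: [0.2, 0.8, 0.1]
width: 0.0519
grasp_force: 0.0
```

move_arm:
  commands:
    - [10, 0, 0, 0, 0]
    - [10, 0, 0, 0, 0]
    - [10, 0, 0, 0, 0]
    - [10, 0, 0, 0, 0]
    - [10, 0, 0, 0, 0]
  newtons: 25

```text
t: 2.65
position: [0.4575, -0.1131, 0.0285]
orientation: [0.939, -0.343, 0.001, -0.0]
wrist_force: [-1.3, 0.6, 7.4]
width: 0.0296
grasp_force: 25.0
```

move_arm:
  commands:
    - [10, 0, 0, -20, 0]
    - [10, 0, 0, -50, 0]
    - [10, 0, 0, -80, 0]
    - [10, 0, 0, -110, 0]
    - [10, 0, 0, -120, 0]

```text
t: 3.07
position: [0.4589, -0.1133, 0.1514]
orientation: [0.939, -0.343, 0.003, -0.001]
wrist_force: [1.3, 0.1, -0.8]
width: 0.0295
grasp_force: 25.0
```

```bash
python3 - <<'E'
from h import *
s=manip.get_state();print(s["position"],yaw(s["orientation"]),s["width"],s["t"])
e=plan(464,280,150,86.5); e=plan(464,280,52,86.5,start=e)
E
```

```text
[ 0.45885797 -0.11326974  0.15139195] -40.17899911668294 0.02949969761378498 3.0667
call 0 x -83.3 y -101.3 z 0.5 turn 17.8
call 1 x -110.2 y -71.0 z 0.5 turn 17.8
call 2 x -126.6 y -34.0 z 0.5 turn 17.8
call 0 x -0.0 y 0.0 z 98.0 turn -0.0
```

move_arm:
  commands:
    - [10, -17, -20, 0, 3.6]
    - [10, -33, -41, 0, 7.1]
    - [10, -50, -61, 0, 10.7]
    - [10, -67, -81, 0, 14.2]
    - [10, -83, -101, 0, 17.8]

```text
t: 3.48
position: [0.4581, 0.0191, 0.1473]
orientation: [0.874, -0.486, -0.0, 0.0]
wrist_force: [-0.1, -0.4, -1.1]
width: 0.0298
grasp_force: 25.0
```

move_arm:
  commands:
    - [10, -22, -14, 0, 3.6]
    - [10, -44, -28, 0, 7.1]
    - [10, -66, -43, 0, 10.7]
    - [10, -88, -57, 0, 14.2]
    - [10, -110, -71, 0, 17.8]

```text
t: 3.9
position: [0.4585, 0.1255, 0.1448]
orientation: [0.802, -0.597, -0.004, 0.004]
wrist_force: [0.1, -0.4, -1.5]
width: 0.0302
grasp_force: 25.0
```

move_arm:
  commands:
    - [10, -30, -8, 0, 3.6]
    - [10, -60, -16, 0, 7.2]
    - [10, -95, -25, 0, 12.5]
    - [10, -127, -34, 0, 17.8]
    - [10, -127, -34, 0, 17.8]

```text
t: 4.32
position: [0.4538, 0.2526, 0.1314]
orientation: [0.707, -0.707, -0.006, 0.002]
wrist_force: [16.6, -16.6, 11.2]
width: 0.0297
grasp_force: 25.0
```

move_arm:
  commands:
    - [10, 0, 0, 5, 0]
    - [10, 0, 0, 15, 0]
    - [10, 0, 0, 30, 0]
    - [10, 0, 0, 30, 0]
    - [10, 0, 0, 30, 0]

```text
t: 4.73
position: [0.4556, 0.2459, 0.1055]
orientation: [-0.704, 0.71, 0.008, 0.001]
wrist_force: [0.3, 0.2, -0.1]
width: 0.0298
grasp_force: 25.0
```

```bash
python3 - <<'E'
from h import *
s=manip.get_state();print(s["position"],yaw(s["orientation"]),s["width"],s["t"])
plan(464,280,51,86.5)
E
```

```text
[0.45560172 0.2458836  0.10550904] -90.54422533111187 0.02981791114565576 4.7333
call 0 x -34.2 y -8.1 z 54.5 turn 3.0
```

```bash
python3 - <<'E'
from h import *
s=manip.get_state();print(s["joint_pos"].round(3),s["qvel"].round(2),s["wrist_force"])
im=manip.get_image("scene");cv2.imwrite("pics/s2.png",im[:,:,::-1])
E
```

```text
[-1.381  0.993  1.204  2.03  -1.152  1.048 -2.727] [-0.01 -0.01  0.03 -0.01 -0.    0.01 -0.  ] [ 0.34746816  0.22130417 -0.13088116]
```

View pics/s2.png

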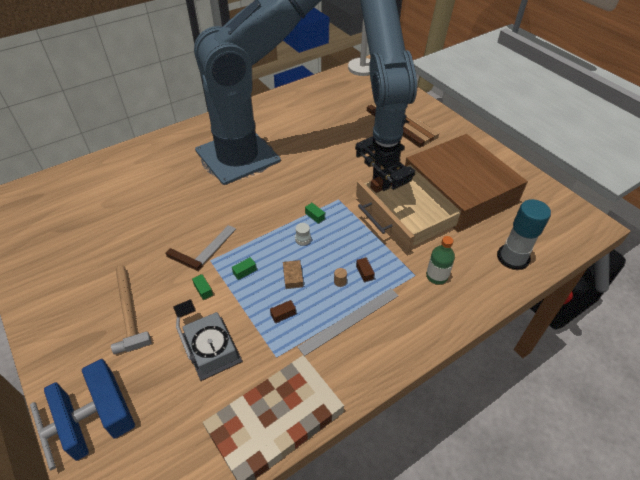

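The wrist has turned the long way: joint 7 is near its limit, and that stalled the move. The block is still held, seen at scene (378,183) above the drawer. I lift and turn back half a turn the other way.

move_arm:
  commands:
    - [10, 20, 0, -20, -7]
    - [10, 40, 0, -40, -14]
    - [10, 60, 0, -60, -21]
    - [10, 80, 0, -60, -28]
    - [10, 80, 0, -60, -35]

```text
t: 5.2
position: [0.4565, 0.1622, 0.1667]
orientation: [0.885, -0.465, -0.006, -0.004]
wrist_force: [0.2, -1.3, -1.5]
width: 0.0299
grasp_force: 25.0
```

move_arm:
  commands:
    - [10, 0, 0, 0, -7]
    - [10, 0, 0, 0, -14]
    - [10, 0, 0, 0, -21]
    - [10, 0, 0, 0, -28]
    - [10, 0, 0, 0, -35]

```text
t: 5.62
position: [0.4561, 0.1661, 0.1654]
orientation: [0.985, -0.175, -0.005, -0.006]
wrist_force: [-0.2, -1.4, -0.1]
width: 0.03
grasp_force: 25.0
```

move_arm:
  commands:
    - [10, 0, 0, 0, -7]
    - [10, 0, 0, 0, -14]
    - [10, 0, 0, 0, -21]
    - [10, 0, 0, 0, -28]
    - [10, 0, 0, 0, -35]

```text
t: 6.03
position: [0.4562, 0.166, 0.1655]
orientation: [0.992, 0.13, -0.003, -0.007]
wrist_force: [0.3, -0.1, -0.7]
width: 0.0296
grasp_force: 25.0
```

move_arm:
  commands:
    - [10, 0, 0, 0, -7]
    - [10, 0, 0, 0, -14]
    - [10, 0, 0, 0, -21]
    - [10, 0, 0, 0, -28]
    - [10, 0, 0, 0, -35]

```text
t: 6.45
position: [0.4563, 0.1659, 0.1655]
orientation: [0.907, 0.422, -0.001, -0.007]
wrist_force: [0.6, -0.3, -0.8]
width: 0.0297
grasp_force: 25.0
```

move_arm:
  commands:
    - [10, 0, 0, 0, -7]
    - [10, 0, 0, 0, -14]
    - [10, 0, 0, 0, -21]
    - [10, 0, 0, 0, -28]
    - [10, 0, 0, 0, -35]

```text
t: 6.87
position: [0.4564, 0.1657, 0.1656]
orientation: [0.738, 0.675, 0.002, -0.007]
wrist_force: [0.1, -0.2, -0.6]
width: 0.0296
grasp_force: 25.0
```

```bash
python3 - <<'E'
from h import *
s=manip.get_state();print(s["joint_pos"].round(3),s["position"],yaw(s["orientation"]),s["width"],s["t"])
e=plan(464,280,150,86.5); e=plan(464,280,51,86.5,start=e)
E
```

```text
[-0.887  0.453  0.569  2.066 -0.385  0.726 -0.16 ] [0.45638054 0.16572442 0.16557089] 84.86855100014493 0.029569183412023973 6.8667
call 0 x 114.5 y -2.6 z 15.6 turn -1.6
call 0 x 0.0 y 0.0 z 99.0 turn -0.0
```

move_arm:
  commands:
    - [10, 25, -1, 3, -1.6]
    - [10, 50, -2, 6, -1.6]
    - [10, 80, -3, 10, -1.6]
    - [10, 115, -3, 15, -1.6]
    - [10, 115, -3, 15, -1.6]

```text
t: 7.28
position: [0.4634, 0.2886, 0.1512]
orientation: [0.728, 0.686, 0.003, -0.008]
wrist_force: [0.3, 0.9, -0.1]
width: 0.0299
grasp_force: 25.0
```

move_arm:
  commands:
    - [10, 0, 0, 15, 0]
    - [10, 0, 0, 30, 0]
    - [10, 0, 0, 45, 0]
    - [10, 0, 0, 50, 0]
    - [10, 0, 0, 50, 0]

```text
t: 7.7
position: [0.4627, 0.2813, 0.1004]
orientation: [0.73, 0.683, 0.0, -0.007]
wrist_force: [-0.6, -0.1, -0.4]
width: 0.0295
grasp_force: 25.0
```

```bash
python3 - <<'E'
from h import *
s=manip.get_state();print(s["joint_pos"].round(3),s["position"],yaw(s["orientation"]),s["width"],s["t"])
plan(464,280,51,86.5)
E
```

```text
[-0.978  0.638  0.472  1.951 -0.478  0.667 -0.268] [0.46269986 0.28129553 0.10039889] 86.17532500945381 0.029511672697480788 7.7
call 0 x -1.2 y 1.4 z 49.4 turn -0.3
```

move_arm:
  commands:
    - [10, -1, 1, 12, 0]
    - [10, -1, 1, 24, 0]
    - [10, -1, 1, 38, 0]
    - [10, -1, 1, 48, 0]
    - [10, -1, 1, 48, 0]

```text
t: 8.12
position: [0.4627, 0.2816, 0.0508]
orientation: [0.73, 0.684, -0.0, -0.007]
wrist_force: [-1.3, -0.5, -1.7]
width: 0.0298
grasp_force: 25.0
```

move_arm:
  commands:
    - [44, 0, 0, 0, 0]
    - [44, 0, 0, 0, 0]
    - [44, 0, 0, 0, 0]
    - [44, 0, 0, 0, 0]
    - [44, 0, 0, 0, 0]

```text
t: 8.53
position: [0.4631, 0.2823, 0.0526]
orientation: [0.73, 0.684, 0.001, -0.007]
wrist_force: [-0.1, -0.5, -0.1]
width: 0.0439
grasp_force: 0.0
```

move_arm:
  commands:
    - [44, 0, 0, -20, 0]
    - [44, 0, 0, -50, 0]
    - [44, 0, 0, -80, 0]
    - [44, 0, 0, -110, 0]
    - [44, 0, 0, -120, 0]

```text
t: 8.95
position: [0.466, 0.2814, 0.1762]
orientation: [0.73, 0.683, 0.003, -0.007]
wrist_force: [0.3, 0.4, 0.6]
width: 0.0441
grasp_force: 0.0
```

```bash
python3 - <<'E'
from h import *
t=manip.get_image("top")
for b in blocks("top",t,(245,170,420,310)):print(b)
s=manip.get_state();print(s["position"],yaw(s["orientation"]),s["width"],s["t"])
e=plan(639,52,150,164.5); e=plan(630,-198.5,150,86,)
E
```

```text
(array([348., 242.]), array([ 541.6, -114.4]), array([41., 67.]), 154.6)
(array([381., 211.]), array([ 629.8, -198.5]), array([24., 53.]), 86.4)
(array([290., 204.]), array([639.1,  51.9]), array([25., 55.]), 163.7)
[0.46622931 0.28177045 0.17632045] 86.25046908981206 0.04403135752571575 9.0
call 0 x -72.7 y 62.5 z 8.8 turn -26.1
call 1 x -92.7 y 24.2 z 8.8 turn -26.1
call 2 x -93.9 y -19.1 z 8.8 turn -26.1
call 0 x -156.2 y 64.9 z 8.8 turn 0.1
call 1 x -156.1 y 65.2 z 8.8 turn 0.1
call 2 x -156.0 y 65.4 z 8.8 turn 0.1
```

move_arm:
  commands:
    - [52, -15, 12, 2, -5.2]
    - [52, -29, 25, 4, -10.4]
    - [52, -44, 38, 5, -15.7]
    - [52, -58, 50, 7, -20.9]
    - [52, -73, 63, 9, -26.1]

```text
t: 9.42
position: [0.5218, 0.2033, 0.1605]
orientation: [0.554, 0.832, 0.001, -0.008]
wrist_force: [-0.0, -0.1, -1.1]
width: 0.0518
grasp_force: 0.0
```

move_arm:
  commands:
    - [52, -19, 5, 2, -5.2]
    - [52, -37, 10, 4, -10.4]
    - [52, -56, 15, 5, -15.7]
    - [52, -74, 19, 7, -20.9]
    - [52, -93, 24, 9, -26.1]

```text
t: 9.83
position: [0.5792, 0.1265, 0.1499]
orientation: [0.352, 0.936, 0.003, -0.008]
wrist_force: [-0.3, 0.6, 0.8]
width: 0.052
grasp_force: 0.0
```

move_arm:
  commands:
    - [52, -25, -5, 2, -6.5]
    - [52, -50, -10, 4, -13]
    - [52, -75, -15, 6, -20]
    - [52, -94, -19, 9, -26.1]
    - [52, -94, -19, 9, -26.1]

```text
t: 10.25
position: [0.6384, 0.0452, 0.1392]
orientation: [0.135, 0.991, 0.004, -0.006]
wrist_force: [-0.8, -0.6, -0.4]
width: 0.0515
grasp_force: 0.0
```

move_arm:
  commands:
    - [52, 0, 0, 20, 0]
    - [52, 0, 0, 40, 0]
    - [52, 0, 0, 60, 0]
    - [52, 0, 0, 70, 0]
    - [52, 0, 0, 70, 0]

```text
t: 10.67
position: [0.634, 0.0523, 0.0678]
orientation: [0.134, 0.991, 0.004, -0.008]
wrist_force: [-0.2, 0.1, -0.4]
width: 0.0521
grasp_force: 0.0
```

```bash
python3 - <<'E'
from h import *
im=manip.get_image("scene");cv2.imwrite("pics/s3.png",im[:,:,::-1])
for b in blocks("scene",im,(300,200,420,300)):print(b)
s=manip.get_state();print(s["joint_pos"].round(2),s["position"],yaw(s["orientation"]),s["width"],s["t"])
plan(639,52,26,164)
E
```

```text
(array([340., 277.]), array([632.6, -26. ]), array([28., 57.]), 138.1)
(array([365., 269.]), array([648.4,  42.7]), array([34., 71.]), 163.8)
(array([406., 243.]), array([641.2, 198.9]), array([ 58., 103.]), 104.2)
(array([349., 204.]), array([430.8, 147.1]), array([45., 51.]), 146.0)
[-0.26  0.77  0.17  1.68 -0.19  0.72  1.31] [0.63526028 0.05211821 0.06961684] 164.56007990831586 0.05169204090388605 10.7167
call 0 x -3.6 y 0.9 z 43.6 turn 0.6
```

View pics/s3.png

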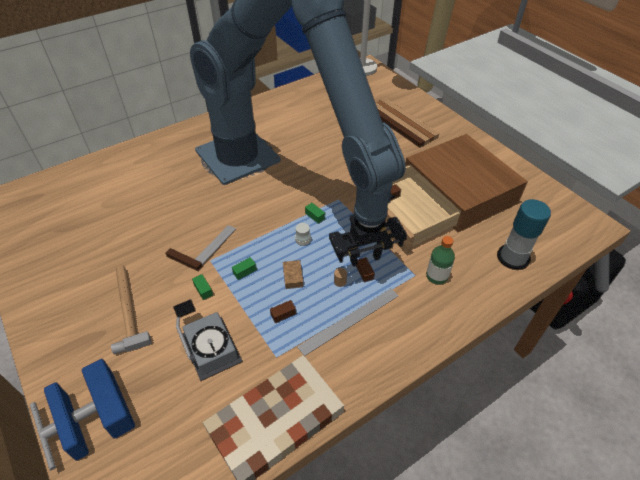

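The block stays at scene (365,269), with a fair gap between the finger and the dowel at (340,277). I descend, grip and lift.

move_arm:
  commands:
    - [52, -4, 1, 12, 0]
    - [52, -4, 1, 24, 0]
    - [52, -4, 1, 36, 0]
    - [52, -4, 1, 43, 0]
    - [52, -4, 1, 43, 0]

```text
t: 11.13
position: [0.6388, 0.0518, 0.0258]
orientation: [0.134, 0.991, 0.004, -0.007]
wrist_force: [-0.9, -0.1, -0.2]
width: 0.0522
grasp_force: 0.0
```

move_arm:
  commands:
    - [10, 0, 0, 0, 0]
    - [10, 0, 0, 0, 0]
    - [10, 0, 0, 0, 0]
    - [10, 0, 0, 0, 0]
    - [10, 0, 0, 0, 0]
  newtons: 25

```text
t: 11.55
position: [0.6409, 0.0519, 0.0286]
orientation: [0.134, 0.991, 0.005, -0.005]
wrist_force: [0.4, 0.5, 2.2]
width: 0.0298
grasp_force: 25.0
```

move_arm:
  commands:
    - [10, 0, 0, -20, 0]
    - [10, 0, 0, -50, 0]
    - [10, 0, 0, -80, 0]
    - [10, 0, 0, -110, 0]
    - [10, 0, 0, -120, 0]

```text
t: 11.97
position: [0.644, 0.0505, 0.1527]
orientation: [0.134, 0.991, 0.006, -0.002]
wrist_force: [1.1, -0.0, -0.2]
width: 0.0297
grasp_force: 25.0
```

```bash
python3 - <<'E'
from h import *
s=manip.get_state();print(s["position"],yaw(s["orientation"]),s["width"],s["t"])
e=plan(599,272,130,86.5); e=plan(599,272,52,86.5,start=e)
E
```

```text
[0.64395525 0.05046042 0.15271769] 164.54793342677223 0.029689035048154767 11.9667
call 0 x 34.1 y 67.2 z 7.6 turn 26.0
call 1 x 60.1 y 45.4 z 7.6 turn 26.0
call 2 x 74.0 y 14.4 z 7.6 turn 26.0
call 0 x 0.0 y 0.0 z 78.0 turn -0.0
```

move_arm:
  commands:
    - [10, 7, 13, 0, 5.2]
    - [10, 14, 27, 0, 10.4]
    - [10, 20, 40, 0, 15.6]
    - [10, 27, 54, 0, 20.8]
    - [10, 34, 67, 0, 26]

```text
t: 12.38
position: [0.6261, 0.125, 0.1485]
orientation: [0.356, 0.935, 0.003, -0.007]
wrist_force: [-0.0, 0.1, -0.8]
width: 0.0299
grasp_force: 25.0
```

move_arm:
  commands:
    - [10, 12, 9, 0, 5.2]
    - [10, 24, 18, 0, 10.4]
    - [10, 36, 27, 0, 15.6]
    - [10, 48, 36, 0, 20.8]
    - [10, 60, 45, 0, 26]

```text
t: 12.8
position: [0.6108, 0.1983, 0.1494]
orientation: [0.557, 0.831, 0.002, -0.007]
wrist_force: [0.0, 0.8, -0.5]
width: 0.0299
grasp_force: 25.0
```

move_arm:
  commands:
    - [10, 19, 4, 2, 6.5]
    - [10, 37, 7, 4, 13]
    - [10, 56, 11, 6, 19.5]
    - [10, 74, 14, 8, 26]
    - [10, 74, 14, 8, 26]

```text
t: 13.22
position: [0.5935, 0.2769, 0.1414]
orientation: [0.727, 0.686, 0.0, -0.009]
wrist_force: [-1.0, 1.0, -0.7]
width: 0.0298
grasp_force: 25.0
```

move_arm:
  commands:
    - [10, 0, 0, 15, 0]
    - [10, 0, 0, 30, 0]
    - [10, 0, 0, 45, 0]
    - [10, 0, 0, 45, 0]
    - [10, 0, 0, 45, 0]

```text
t: 13.63
position: [0.5947, 0.2701, 0.0961]
orientation: [0.728, 0.685, -0.001, -0.008]
wrist_force: [0.5, -0.9, -0.3]
width: 0.0298
grasp_force: 25.0
```

```bash
python3 - <<'E'
from h import *
s=manip.get_state();print(s["joint_pos"].round(2),s["position"],yaw(s["orientation"]),s["width"],s["t"])
plan(599,272,52,86.5)
E
```

```text
[-0.82  0.8   0.49  1.64 -0.5   0.83 -0.17] [0.59474877 0.27011512 0.09612102] 86.50005074027867 0.02982281354545399 13.6333
call 0 x 2.1 y 4.1 z 44.1 turn 0.0
```

move_arm:
  commands:
    - [10, 2, 3, 12, 0]
    - [10, 2, 3, 24, 0]
    - [10, 2, 3, 36, 0]
    - [10, 2, 3, 44, 0]
    - [10, 2, 3, 44, 0]

```text
t: 14.05
position: [0.5972, 0.2738, 0.0518]
orientation: [0.728, 0.686, -0.001, -0.008]
wrist_force: [-0.2, 0.7, -0.3]
width: 0.03
grasp_force: 25.0
```

move_arm:
  commands:
    - [44, 0, 0, 0, 0]
    - [44, 0, 0, 0, 0]
    - [44, 0, 0, 0, 0]
    - [44, 0, 0, 0, 0]
    - [44, 0, 0, 0, 0]

```text
t: 14.47
position: [0.5983, 0.2743, 0.0543]
orientation: [0.728, 0.686, 0.001, -0.007]
wrist_force: [0.5, -0.4, 0.3]
width: 0.0441
grasp_force: 0.0
```

move_arm:
  commands:
    - [44, 0, 0, -20, 0]
    - [44, 0, 0, -50, 0]
    - [44, 0, 0, -80, 0]
    - [44, 0, 0, -110, 0]
    - [44, 0, 0, -110, 0]

```text
t: 14.88
position: [0.6028, 0.2737, 0.1704]
orientation: [0.728, 0.685, 0.005, -0.006]
wrist_force: [1.1, 0.3, -0.2]
width: 0.0439
grasp_force: 0.0
```

```bash
python3 - <<'E'
from h import *
t=manip.get_image("top")
for b in blocks("top",t,(245,170,420,310)):print(b)
s=manip.get_state();print(s["position"],yaw(s["orientation"]),s["width"],s["t"])
e=plan(630,-198.5,140,86,); plan(630,-198.5,26,86,start=e)
E
```

```text
(array([382., 211.]), array([ 629.8, -198.4]), array([24., 53.]), 85.9)
[0.6014126  0.27355915 0.1676517 ] 86.55700091475784 0.04372831237989463 14.9333
call 0 x -156.5 y 19.0 z 9.2 turn 0.2
call 1 x -156.4 y 19.5 z 9.2 turn 0.2
call 2 x -156.4 y 20.0 z 9.2 turn 0.2
call 0 x 0.0 y 0.0 z 114.0 turn -0.0
```

move_arm:
  commands:
    - [52, -31, 4, 2, 0]
    - [52, -63, 8, 4, 0]
    - [52, -94, 11, 6, 0]
    - [52, -125, 15, 8, 0]
    - [52, -156, 19, 9, 0]

```text
t: 15.35
position: [0.6077, 0.1149, 0.1518]
orientation: [0.728, 0.686, -0.001, -0.008]
wrist_force: [-0.3, 0.3, 0.6]
width: 0.0516
grasp_force: 0.0
```

move_arm:
  commands:
    - [52, -31, 4, 2, 0]
    - [52, -63, 8, 4, 0]
    - [52, -94, 11, 6, 0]
    - [52, -125, 15, 8, 0]
    - [52, -156, 19, 9, 0]

```text
t: 15.77
position: [0.6173, -0.0418, 0.1409]
orientation: [0.728, 0.686, -0.0, -0.008]
wrist_force: [-0.2, -0.3, -0.3]
width: 0.052
grasp_force: 0.0
```

move_arm:
  commands:
    - [52, -38, 5, 2, 0]
    - [52, -76, 10, 4, 0]
    - [52, -114, 15, 6, 0]
    - [52, -156, 20, 9, 0]
    - [52, -156, 20, 9, 0]

```text
t: 16.18
position: [0.6258, -0.2086, 0.1307]
orientation: [0.732, 0.682, -0.003, -0.005]
wrist_force: [0.0, -1.1, 0.8]
width: 0.052
grasp_force: 0.0
```

move_arm:
  commands:
    - [52, 0, 0, 20, 0]
    - [52, 0, 0, 40, 0]
    - [52, 0, 0, 60, 0]
    - [52, 0, 0, 60, 0]
    - [52, 0, 0, 60, 0]

```text
t: 16.6
position: [0.6269, -0.1961, 0.07]
orientation: [0.728, 0.686, -0.001, -0.009]
wrist_force: [0.0, -0.3, -0.2]
width: 0.0523
grasp_force: 0.0
```

```bash
python3 - <<'E'
from h import *
im=manip.get_image("scene");t=manip.get_image("top")
for b in blocks("scene",im,(230,270,420,340)):print(b)
for b in blocks("top",t,(130,170,300,310),z=.052):print("t",b)
s=manip.get_state();print(s["joint_pos"].round(2),s["position"],yaw(s["orientation"]),s["width"],s["t"])
plan(630,-198.5,26,86)
cv2.imwrite("pics/t4.png",cv2.resize(np.hstack([t[160:320,150:300],im[200:360,230:400]]),None,fx=2.5,fy=2.5)[:,:,::-1])
E
```

```text
(array([278., 313.]), array([ 638. , -219.5]), array([35., 43.]), 174.6)
(array([340., 280.]), array([642.8, -34.2]), array([26., 30.]), 144.6)
(array([297., 276.]), array([ 571.3, -122.6]), array([24., 53.]), 154.7)
t (array([243., 290.]), array([404.8, 165.4]), array([20., 97.]), 171.3)
t (array([200., 267.]), array([462.5, 279. ]), array([27., 63.]), 85.6)
t (array([206., 217.]), array([594.9, 271.2]), array([31., 63.]), 86.4)
t (array([236., 241.]), array([526.8, 181.1]), array([ 35., 264.]), 176.2)
t (array([163., 223.]), array([540.5, 356.6]), array([270., 277.]), 175.3)
[-0.07  0.84  0.47  1.63 -0.5   0.81  0.56] [ 0.62857534 -0.1968842   0.07215777] 86.56300566783541 0.052039038262655296 16.7
call 0 x -1.5 y 1.5 z 46.2 turn 0.6
```

View pics/t4.png

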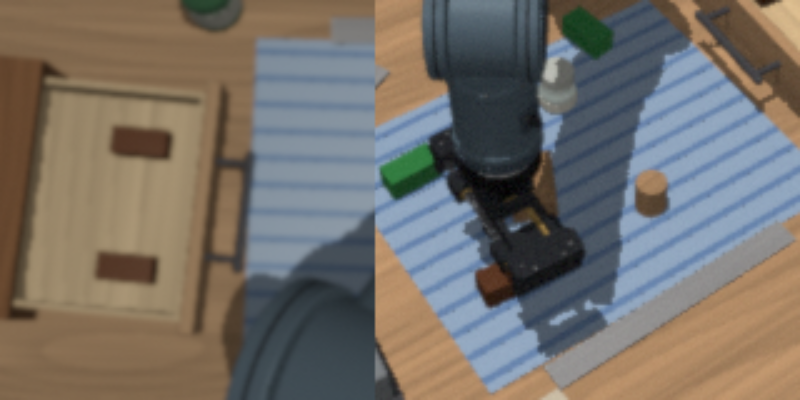

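Two blocks lie flat in the drawer, at about (200,267) and (206,217) in the top view. The gripper is over the third, so I grip it.

move_arm:
  commands:
    - [52, -1, 1, 12, 0.5]
    - [52, -1, 1, 24, 0.5]
    - [52, -1, 1, 36, 0.5]
    - [52, -1, 1, 45, 0.5]
    - [52, -1, 1, 45, 0.5]

```text
t: 17.12
position: [0.6275, -0.1967, 0.0239]
orientation: [0.731, 0.682, -0.0, -0.009]
wrist_force: [-0.2, 0.4, 0.8]
width: 0.0519
grasp_force: 0.0
```

move_arm:
  commands:
    - [10, 0, 0, 0, 0]
    - [10, 0, 0, 0, 0]
    - [10, 0, 0, 0, 0]
    - [10, 0, 0, 0, 0]
    - [10, 0, 0, 0, 0]
  newtons: 25

```text
t: 17.53
position: [0.629, -0.1974, 0.0268]
orientation: [0.731, 0.682, 0.0, -0.007]
wrist_force: [-0.2, -0.2, 0.4]
width: 0.0297
grasp_force: 25.0
```

move_arm:
  commands:
    - [10, 0, 0, -20, 0]
    - [10, 0, 0, -50, 0]
    - [10, 0, 0, -80, 0]
    - [10, 0, 0, -110, 0]
    - [10, 0, 0, -120, 0]

```text
t: 17.95
position: [0.6319, -0.1997, 0.151]
orientation: [0.731, 0.682, 0.002, -0.005]
wrist_force: [1.6, -0.2, -0.3]
width: 0.0297
grasp_force: 25.0
```

```bash
python3 - <<'E'
from h import *
s=manip.get_state();print(s["position"],yaw(s["orientation"]),s["width"],s["t"])
e=plan(530,276,140,86.5); e=plan(530,276,52,86.5,start=e)
E
```

```text
[ 0.63187394 -0.19974821  0.15104545] 86.04660026229703 0.029724549187890498 17.95
call 0 x 155.9 y -44.8 z 3.7 turn -0.2
call 1 x 156.0 y -44.4 z 3.7 turn -0.2
call 2 x 156.1 y -44.0 z 3.7 turn -0.2
call 0 x 0.0 y 0.0 z 88.0 turn -0.0
```

move_arm:
  commands:
    - [10, 25, -7, 0, 0]
    - [10, 55, -16, 0, 0]
    - [10, 88, -25, 0, 0]
    - [10, 122, -35, 0, 0]
    - [10, 156, -45, 0, 0]

```text
t: 18.37
position: [0.5948, -0.0384, 0.148]
orientation: [0.731, 0.682, 0.0, -0.008]
wrist_force: [0.1, 0.2, -0.8]
width: 0.0299
grasp_force: 25.0
```

move_arm:
  commands:
    - [10, 31, -9, 0, 0]
    - [10, 62, -18, 0, 0]
    - [10, 94, -27, 0, 0]
    - [10, 125, -36, 0, 0]
    - [10, 156, -45, 0, 0]

```text
t: 18.78
position: [0.5606, 0.1204, 0.1502]
orientation: [0.731, 0.682, 0.0, -0.008]
wrist_force: [0.7, -0.0, -0.3]
width: 0.0294
grasp_force: 25.0
```

move_arm:
  commands:
    - [10, 35, -10, 0, 0]
    - [10, 70, -20, 3, 0]
    - [10, 115, -32, 6, 0]
    - [10, 156, -44, 10, -0.5]
    - [10, 156, -44, 10, -0.5]

```text
t: 19.2
position: [0.5244, 0.2872, 0.1413]
orientation: [0.724, 0.69, 0.001, -0.01]
wrist_force: [0.9, 0.7, -0.5]
width: 0.0298
grasp_force: 25.0
```

move_arm:
  commands:
    - [10, 0, 0, 15, 0]
    - [10, 0, 0, 30, 0]
    - [10, 0, 0, 45, 0]
    - [10, 0, 0, 45, 0]
    - [10, 0, 0, 45, 0]

```text
t: 19.62
position: [0.5271, 0.2776, 0.0969]
orientation: [0.728, 0.686, -0.001, -0.008]
wrist_force: [1.1, 0.1, -0.0]
width: 0.0299
grasp_force: 25.0
```

```bash
python3 - <<'E'
from h import *
s=manip.get_state();print(s["position"],yaw(s["orientation"]),s["width"],s["t"])
plan(530,276,51,86.5)
E
```

```text
[0.52713418 0.27756487 0.09694904] 86.55314257153876 0.02993608810448472 19.6167
call 0 x -1.4 y 3.0 z 45.9 turn 0.1
```

move_arm:
  commands:
    - [10, -1, 2, 12, 0]
    - [10, -1, 2, 24, 0]
    - [10, -1, 2, 36, 0]
    - [10, -1, 2, 45, 0]
    - [10, -1, 2, 45, 0]

```text
t: 20.03
position: [0.5277, 0.2769, 0.0502]
orientation: [0.728, 0.686, -0.002, -0.008]
wrist_force: [-0.3, 0.0, -1.4]
width: 0.0294
grasp_force: 25.0
```

move_arm:
  commands:
    - [42, 0, 0, 0, 0]
    - [42, 0, 0, 0, 0]
    - [42, 0, 0, 0, 0]
    - [42, 0, 0, 0, 0]
    - [42, 0, 0, 0, 0]

```text
t: 20.45
position: [0.5295, 0.2777, 0.0531]
orientation: [0.728, 0.686, 0.001, -0.007]
wrist_force: [0.1, -0.5, -0.3]
width: 0.0423
grasp_force: 0.0
```

move_arm:
  commands:
    - [42, 0, 0, -20, 0]
    - [42, 0, 0, -50, 0]
    - [42, 0, 0, -80, 0]
    - [42, 0, 0, -110, 0]
    - [42, 0, 0, -110, 0]

```text
t: 20.87
position: [0.5337, 0.2773, 0.1685]
orientation: [0.728, 0.685, 0.005, -0.006]
wrist_force: [0.5, -0.7, 0.1]
width: 0.0422
grasp_force: 0.0
```

```bash
python3 - <<'E'
from h import *
s=manip.get_state();print(s["position"],yaw(s["orientation"]),s["width"],s["t"])
e=plan(517,-408,150,86.5)
E
```

```text
[0.53370344 0.27728314 0.16846314] 86.53190781735246 0.04216371241135122 20.8667
call 0 x -171.3 y 6.2 z 4.6 turn 0.0
call 1 x -171.3 y 6.2 z 4.6 turn 0.0
call 2 x -171.3 y 6.2 z 4.6 turn 0.0
call 3 x -171.3 y 6.3 z 4.6 turn 0.0
```

move_arm:
  commands:
    - [0, -34, 1, 1, 0]
    - [0, -68, 2, 2, 0]
    - [0, -103, 4, 3, 0]
    - [0, -137, 5, 4, 0]
    - [0, -171, 6, 5, 0]

```text
t: 21.28
position: [0.5258, 0.1038, 0.1558]
orientation: [0.728, 0.686, 0.001, -0.007]
wrist_force: [0.4, -0.6, -0.1]
width: 0.0109
grasp_force: 0.0
```

move_arm:
  commands:
    - [0, -34, 1, 1, 0]
    - [0, -68, 2, 2, 0]
    - [0, -103, 4, 3, 0]
    - [0, -137, 5, 4, 0]
    - [0, -171, 6, 5, 0]

```text
t: 21.7
position: [0.5215, -0.0673, 0.1489]
orientation: [0.728, 0.686, 0.0, -0.007]
wrist_force: [0.5, 0.3, -0.1]
width: 0.0001
grasp_force: 0.0
```

move_arm:
  commands:
    - [0, -34, 1, 1, 0]
    - [0, -68, 2, 2, 0]
    - [0, -103, 4, 3, 0]
    - [0, -137, 5, 4, 0]
    - [0, -171, 6, 5, 0]

```text
t: 22.12
position: [0.5172, -0.2384, 0.1419]
orientation: [0.728, 0.686, 0.0, -0.007]
wrist_force: [0.8, -0.7, 0.0]
width: 0.0004
grasp_force: 0.0
```

move_arm:
  commands:
    - [0, -41, 1, 1, 0]
    - [0, -82, 3, 2, 0]
    - [0, -123, 4, 3, 0]
    - [0, -160, 5, 4, 0]
    - [0, -171, 6, 5, 0]

```text
t: 22.53
position: [0.5103, -0.415, 0.1356]
orientation: [0.73, 0.683, -0.002, -0.006]
wrist_force: [-0.6, -1.3, -0.1]
width: 0.0001
grasp_force: 0.0
```

move_arm:
  commands:
    - [0, 0, 0, 0, 0]
    - [0, 0, 0, 0, 0]
    - [0, 0, 0, 0, 0]
    - [0, 0, 0, 0, 0]
    - [0, 0, 0, 0, 0]

```text
t: 22.95
position: [0.5139, -0.4058, 0.1352]
orientation: [0.727, 0.686, 0.001, -0.008]
wrist_force: [-0.0, 0.1, 0.2]
width: 0.0003
grasp_force: 0.0
```

```bash
python3 - <<'E'
from h import *
im=manip.get_image("scene");t=manip.get_image("top")
for b in blocks("top",t,(160,185,235,300),z=.052):print("t",b)
s=manip.get_state();print(s["joint_pos"].round(2),s["position"],yaw(s["orientation"]),s["width"],s["t"],s["wrist_force"])
plan(517,-408,96,86.5)
cv2.imwrite("pics/t5.png",cv2.resize(np.hstack([t[160:320,150:300],im[240:400,130:300]]),None,fx=2.5,fy=2.5)[:,:,::-1])
print("tip px scene",proj("scene",[s["position"]-[0,0,.022]]))
E
```

```text
t (array([200., 267.]), array([462.5, 279. ]), array([27., 63.]), 85.6)
t (array([206., 243.]), array([526.2, 268.8]), array([29., 63.]), 86.8)
t (array([232., 262.]), array([480.2, 196. ]), array([ 11., 169.]), 176.1)
t (array([206., 217.]), array([594.9, 271.2]), array([31., 63.]), 86.4)
t (array([178., 212.]), array([575.6, 300.2]), array([183., 216.]), 3.8)
[ 0.26  0.76  0.53  1.62 -0.46  0.91  0.9 ] [ 0.51370696 -0.40648886  0.13527408] 86.65619350994915 0.00041511150176887603 23.05 [-0.99791219 -0.26829284  0.28399287]
call 0 x -1.3 y 3.4 z 39.3 turn 0.2
tip px scene [[180.33126959 293.85969213]]
```

View pics/t5.png

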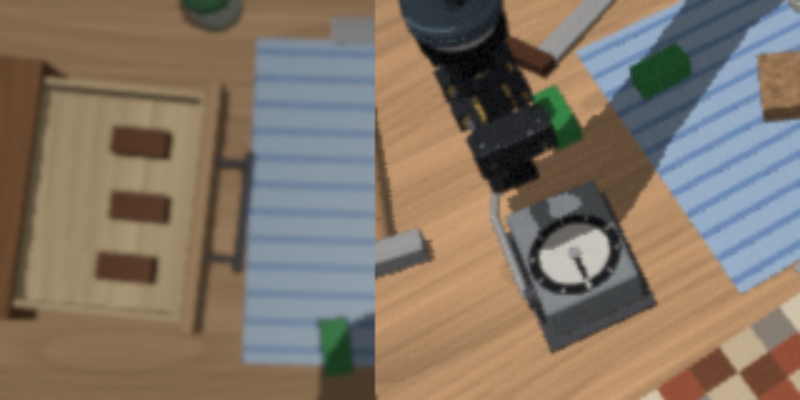

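All three blocks lie flat in the drawer and the dial pointer is still at zero. The closed fingertips are over the paddle, so I press in steps.

move_arm:
  commands:
    - [0, -1, 3, 12, 0]
    - [0, -1, 3, 24, 0]
    - [0, -1, 3, 35, 0]
    - [0, -1, 3, 35, 0]
    - [0, -1, 3, 35, 0]

```text
t: 23.47
position: [0.5149, -0.408, 0.0986]
orientation: [0.728, 0.686, -0.0, -0.009]
wrist_force: [0.3, -0.6, 0.3]
width: 0.0006
grasp_force: 0.0
```

move_arm:
  commands:
    - [0, 0, 0, 10, 0]
    - [0, 0, 0, 20, 0]
    - [0, 0, 0, 30, 0]
    - [0, 0, 0, 40, 0]
    - [0, 0, 0, 40, 0]

```text
t: 23.88
position: [0.5154, -0.409, 0.0589]
orientation: [0.728, 0.685, -0.0, -0.007]
wrist_force: [-0.0, -1.0, 5.1]
width: 0.0005
grasp_force: 2.8
```

```bash
python3 - <<'E'
from h import *
im=manip.get_image("scene")
s=manip.get_state();print(s["position"],s["t"],s["wrist_force"])
cv2.imwrite("pics/s6.png",cv2.resize(im[260:390,140:270],None,fx=4,fy=4)[:,:,::-1])
E
```

```text
[ 0.51533082 -0.40894297  0.05956768] 23.9333 [-1.42875337 -1.18876416  5.80171766]
```

View pics/s6.png

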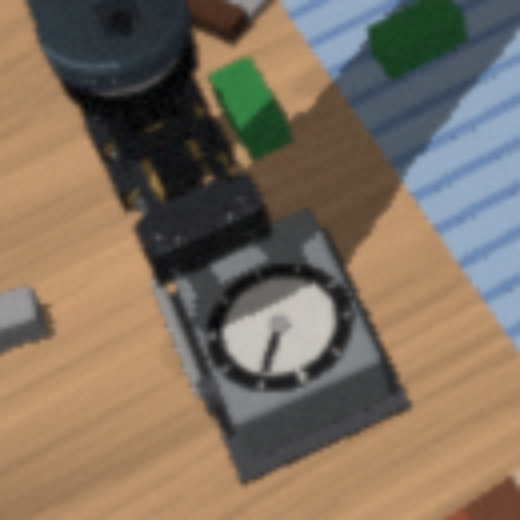

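The pointer is near the first mark and the force is about 6 N. I press a little further, to the stop.

move_arm:
  commands:
    - [0, 0, 0, 3, 0]
    - [0, 0, 0, 5, 0]
    - [0, 0, 0, 7, 0]
    - [0, 0, 0, 7, 0]
    - [0, 0, 0, 7, 0]

```text
t: 24.35
position: [0.5156, -0.4093, 0.0574]
orientation: [0.728, 0.685, 0.001, -0.007]
wrist_force: [-10.0, 7.7, 37.0]
width: 0.0005
grasp_force: 19.8
```

```bash
python3 - <<'E'
from h import *
s=manip.get_state();print(s["position"],s["t"],s["wrist_force"])
E
```

```text
[ 0.51560704 -0.40927413  0.05738382] 24.35 [-10.01343511   7.71652655  36.98307029]
```

At the stop: z 57 mm with a force jump. I release fully and look at the dial.

move_arm:
  commands:
    - [0, 0, 0, -10, 0]
    - [0, 0, 0, -22, 0]
    - [0, 0, 0, -35, 0]
    - [0, 0, 0, -47, 0]
    - [0, 0, 0, -47, 0]

```text
t: 24.77
position: [0.5168, -0.409, 0.1023]
orientation: [0.728, 0.686, 0.001, -0.006]
wrist_force: [0.6, -0.1, -0.6]
width: 0.0003
grasp_force: 0.0
```

```bash
python3 - <<'E'
from h import *
im=manip.get_image("scene")
s=manip.get_state();print(s["position"],s["t"],s["wrist_force"])
cv2.imwrite("pics/s7.png",cv2.resize(im[260:390,140:270],None,fx=4,fy=4)[:,:,::-1])
E
```

```text
[ 0.51635443 -0.40847746  0.10096642] 24.8167 [-0.08125595 -0.01316303 -0.50432553]
```

View pics/s7.png

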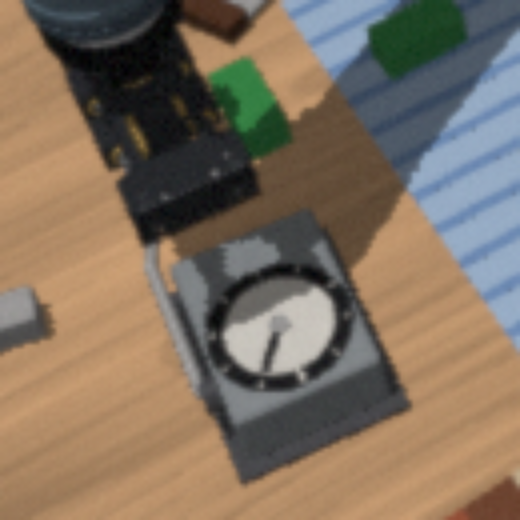

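The dial reads one: the pointer at (266,368) aligns with the first mark clockwise of the broad one at (302,375). Two more presses.

move_arm:
  commands:
    - [0, 0, 0, 12, 0]
    - [0, 0, 0, 26, 0]
    - [0, 0, 0, 38, 0]
    - [0, 0, 0, 45, 0]
    - [0, 0, 0, 45, 0]

```text
t: 25.23
position: [0.5157, -0.4086, 0.0575]
orientation: [0.728, 0.685, 0.001, -0.008]
wrist_force: [-7.1, 7.3, 35.0]
width: 0.0005
grasp_force: 18.0
```

move_arm:
  commands:
    - [0, 0, 0, 0, 0]
    - [0, 0, 0, -12, 0]
    - [0, 0, 0, -30, 0]
    - [0, 0, 0, -45, 0]
    - [0, 0, 0, -45, 0]

```text
t: 25.65
position: [0.5163, -0.409, 0.1012]
orientation: [0.728, 0.686, 0.0, -0.007]
wrist_force: [0.9, -0.5, -0.6]
width: 0.0004
grasp_force: 0.0
```

move_arm:
  commands:
    - [0, 0, 0, 12, 0]
    - [0, 0, 0, 26, 0]
    - [0, 0, 0, 38, 0]
    - [0, 0, 0, 45, 0]
    - [0, 0, 0, 45, 0]

```text
t: 26.07
position: [0.5154, -0.4085, 0.0573]
orientation: [0.728, 0.685, 0.001, -0.008]
wrist_force: [-7.6, 7.3, 38.1]
width: 0.0005
grasp_force: 19.6
```

move_arm:
  commands:
    - [0, 0, 0, 0, 0]
    - [0, 0, 0, -20, 0]
    - [0, 0, 0, -45, 0]
    - [0, 0, 0, -65, 0]
    - [0, 0, 0, -65, 0]

```text
t: 26.48
position: [0.5166, -0.4093, 0.121]
orientation: [0.728, 0.686, 0.001, -0.006]
wrist_force: [-0.4, -1.1, -0.2]
width: 0.0004
grasp_force: 0.0
```

```bash
python3 - <<'E'
from h import *
im=manip.get_image("scene");t=manip.get_image("top")
s=manip.get_state();print(s["position"],s["t"],s["wrist_force"])
for b in blocks("top",t,(160,185,235,300),z=.052):print("t",b)
cv2.imwrite("pics/s8.png",cv2.resize(im[260:390,140:270],None,fx=4,fy=4)[:,:,::-1])
e=plan(526,65,130,86.5); e=plan(526,115,52,86.5,start=e); plan(537,330,52,86.5,start=e)
E
```

```text
[ 0.5152424  -0.40767391  0.11783419] 26.5833 [ 0.62531441 -0.39438889 -0.33526676]
t (array([200., 267.]), array([462.5, 279. ]), array([27., 63.]), 85.6)
t (array([206., 243.]), array([526.7, 269. ]), array([29., 61.]), 91.6)
t (array([232., 261.]), array([481.5, 196. ]), array([ 12., 171.]), 176.2)
t (array([206., 217.]), array([594.9, 271.2]), array([31., 63.]), 86.4)
t (array([178., 212.]), array([575.6, 300.2]), array([183., 216.]), 3.8)
call 0 x 157.5 y -5.8 z -4.1 turn 0.0
call 1 x 157.5 y -5.9 z -4.1 turn 0.0
call 2 x 157.5 y -6.0 z -4.1 turn 0.0
call 0 x 49.9 y -3.1 z 78.0 turn -0.0
call 0 x 107.6 y -1.1 z -0.0 turn -0.0
call 1 x 107.6 y -1.1 z -0.0 turn -0.0
```

View pics/s8.png

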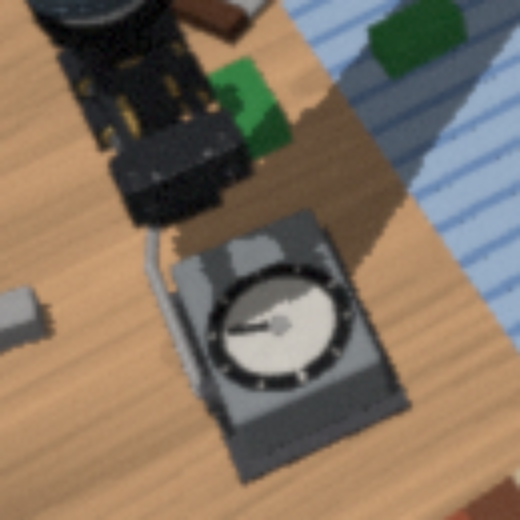

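The dial reads three, with the pointer at (230,330) on the third mark. I move to the front of the handle.

move_arm:
  commands:
    - [0, 31, -1, -1, 0]
    - [0, 63, -2, -2, 0]
    - [0, 94, -3, -2, 0]
    - [0, 126, -5, -3, 0]
    - [0, 157, -6, -4, 0]

```text
t: 27.0
position: [0.5175, -0.249, 0.1229]
orientation: [0.728, 0.686, -0.001, -0.01]
wrist_force: [0.6, -0.3, 0.3]
width: 0.0
grasp_force: 0.0
```

move_arm:
  commands:
    - [0, 31, -1, -1, 0]
    - [0, 63, -2, -2, 0]
    - [0, 94, -3, -2, 0]
    - [0, 126, -5, -3, 0]
    - [0, 157, -6, -4, 0]

```text
t: 27.42
position: [0.5207, -0.0924, 0.1289]
orientation: [0.728, 0.686, -0.001, -0.009]
wrist_force: [0.4, 0.3, 0.3]
width: 0.0006
grasp_force: 0.0
```

move_arm:
  commands:
    - [0, 37, -1, -1, 0]
    - [0, 75, -2, -2, 0]
    - [0, 115, -3, -2, 0]
    - [0, 157, -6, -4, 0]
    - [0, 157, -6, -4, 0]

```text
t: 27.83
position: [0.5242, 0.0728, 0.1344]
orientation: [0.724, 0.69, -0.0, -0.011]
wrist_force: [-0.4, 0.9, 0.2]
width: 0.0002
grasp_force: 0.0
```

move_arm:
  commands:
    - [0, 8, 0, 20, 0]
    - [0, 15, 0, 40, 0]
    - [0, 25, 0, 60, 0]
    - [0, 30, 0, 78, 0]
    - [0, 30, 0, 78, 0]

```text
t: 28.25
position: [0.5232, 0.0941, 0.0545]
orientation: [0.727, 0.686, -0.004, -0.01]
wrist_force: [-0.0, -0.1, -1.2]
width: 0.0002
grasp_force: 0.0
```

```bash
python3 - <<'E'
from h import *
s=manip.get_state();print(s["position"],s["t"],s["wrist_force"],yaw(s["orientation"]))
plan(526,120,52,86.5);plan(537,318,52,86.5)
E
```

```text
[0.52318908 0.09408596 0.05452338] 28.25 [-0.03185331 -0.05701371 -1.15775746] 86.69849828343865
call 0 x 26.0 y 1.3 z 2.5 turn 0.2
call 0 x 112.2 y 0.4 z 1.3 turn 0.1
call 1 x 112.2 y 0.3 z 1.3 turn 0.1
```

move_arm:
  commands:
    - [0, 10, 0, 0, 0]
    - [0, 22, 0, 0, 0]
    - [0, 34, 0, 0, 0]
    - [0, 45, 0, 0, 0]
    - [0, 55, 0, 0, 0]

```text
t: 28.67
position: [0.5311, 0.1497, 0.0608]
orientation: [0.728, 0.686, 0.001, -0.007]
wrist_force: [0.1, -1.0, 0.6]
width: 0.0009
grasp_force: 0.7
```

move_arm:
  commands:
    - [0, 10, 0, 0, 0]
    - [0, 20, 0, 0, 0]
    - [0, 30, 0, 0, 0]
    - [0, 40, 0, 0, 0]
    - [0, 50, 0, 0, 0]

```text
t: 29.08
position: [0.5337, 0.1989, 0.0608]
orientation: [0.728, 0.686, 0.0, -0.007]
wrist_force: [1.1, -1.6, -0.6]
width: 0.0005
grasp_force: 0.7
```

```bash
python3 - <<'E'
from h import *
im=manip.get_image("scene")
s=manip.get_state();print(s["position"],s["t"],s["wrist_force"],yaw(s["orientation"]))
cv2.imwrite("pics/s9.png",cv2.resize(im[120:290,290:540],None,fx=3,fy=3)[:,:,::-1])
E
```

```text
[0.5335213  0.20178976 0.06062183] 29.1333 [0.968382   2.5429919  0.73393493] 86.70816439715001
```

View pics/s9.png

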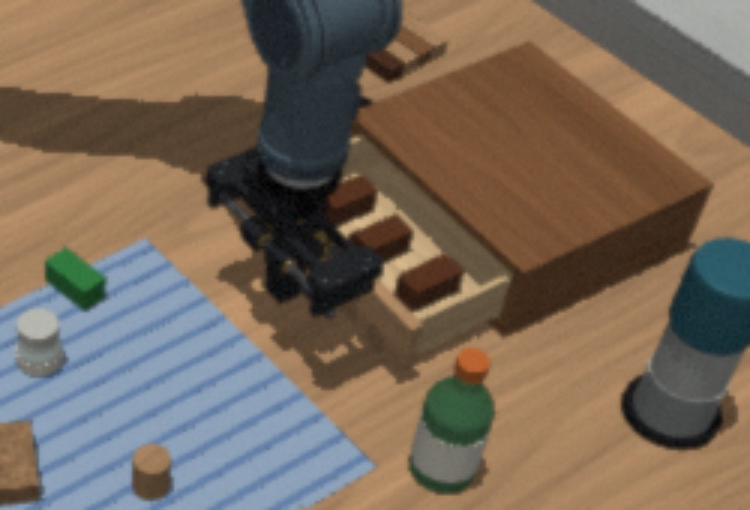

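The drawer is sliding in with the blocks flat, so I keep pushing.

move_arm:
  commands:
    - [0, 10, 0, 1, 0]
    - [0, 20, 0, 2, 0]
    - [0, 30, 0, 3, 0]
    - [0, 40, 0, 4, 0]
    - [0, 50, 0, 4, 0]

```text
t: 29.55
position: [0.5364, 0.249, 0.0569]
orientation: [0.728, 0.686, 0.0, -0.007]
wrist_force: [0.6, -1.3, -0.9]
width: 0.0003
grasp_force: 0.7
```

move_arm:
  commands:
    - [0, 10, 0, 0, 0]
    - [0, 20, 0, 0, 0]
    - [0, 30, 0, 0, 0]
    - [0, 40, 0, 0, 0]
    - [0, 50, 0, 0, 0]

```text
t: 29.97
position: [0.5394, 0.2988, 0.0576]
orientation: [0.728, 0.686, 0.0, -0.007]
wrist_force: [0.4, -1.5, -0.4]
width: 0.0005
grasp_force: 0.7
```

move_arm:
  commands:
    - [0, 4, 0, 0, 0]
    - [0, 8, 0, 0, 0]
    - [0, 12, 0, 0, 0]
    - [0, 15, 0, 0, 0]
    - [0, 15, 0, 0, 0]

```text
t: 30.38
position: [0.5401, 0.3109, 0.0577]
orientation: [0.728, 0.685, -0.001, -0.007]
wrist_force: [-2.6, -3.3, 2.3]
width: 0.0005
grasp_force: 2.4
```

move_arm:
  commands:
    - [0, 2, 0, 0, 0]
    - [0, 4, 0, 0, 0]
    - [0, 6, 0, 0, 0]
    - [0, 6, 0, 0, 0]
    - [0, 6, 0, 0, 0]

```text
t: 30.8
position: [0.5401, 0.3112, 0.0577]
orientation: [0.73, 0.684, -0.004, -0.006]
wrist_force: [-6.0, -16.2, 8.9]
width: 0.0008
grasp_force: 8.2
```

It is against the stop: 16 N and no further motion. I back off, rise and verify.

move_arm:
  commands:
    - [0, -10, 0, 0, 0]
    - [0, -25, 0, 0, 0]
    - [0, -45, 0, 0, 0]
    - [0, -70, 0, 0, 0]
    - [0, -90, 0, 0, 0]

```text
t: 31.22
position: [0.5355, 0.2271, 0.0573]
orientation: [0.728, 0.685, 0.001, -0.007]
wrist_force: [0.6, 0.3, 0.0]
width: 0.0002
grasp_force: 0.0
```

move_arm:
  commands:
    - [0, -30, 0, -30, 0]
    - [0, -65, 0, -60, 0]
    - [0, -100, 0, -90, 0]
    - [0, -120, 0, -110, 0]
    - [0, -120, 0, -110, 0]

```text
t: 31.63
position: [0.5319, 0.1007, 0.1706]
orientation: [0.731, 0.682, 0.003, -0.005]
wrist_force: [1.0, -1.1, -0.5]
width: 0.0007
grasp_force: 0.0
```

move_arm:
  commands:
    - [0, -30, 0, 0, 0]
    - [0, -60, 0, 0, 0]
    - [0, -90, 0, 0, 0]
    - [0, -90, 0, 0, 0]
    - [0, -90, 0, 0, 0]

```text
t: 32.05
position: [0.5238, 0.0165, 0.1649]
orientation: [0.729, 0.684, 0.001, -0.007]
wrist_force: [-0.2, -0.0, 0.4]
width: 0.0004
grasp_force: 0.0
```

```bash
python3 - <<'E'
from h import *
im=manip.get_image("scene")
s=manip.get_state();print(s["position"],s["t"],s["wrist_force"])
cv2.imwrite("pics/s10.png",im[:,:,::-1])
E
```

```text
[0.52394089 0.01824495 0.16471278] 32.1 [ 0.06322383  0.15698908 -0.15883691]
```

View pics/s10.png

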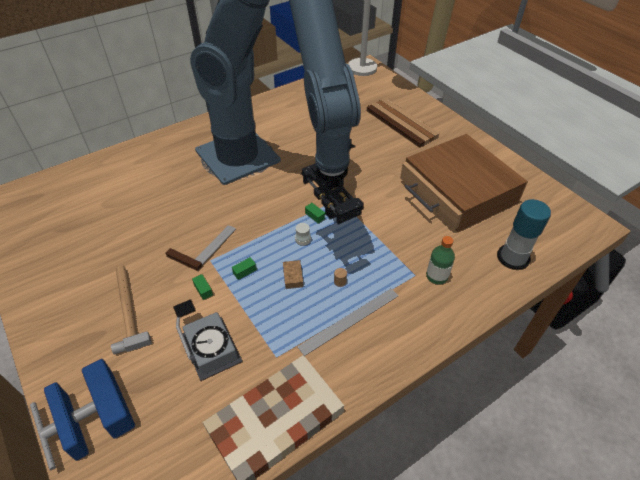

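The drawer is shut flush, with its front at scene (430,195). No dark blocks are left on the bench, the dial reads three at (208,342), and the bystanders haven't moved.

```bash
python3 -c "
from plant import manip
print(manip.sign_off())"
```

```text
the job is handed in; nothing more can be done
None
```

The job is handed in at about 32 s on the robot's clock: all three dark blocks lie flat in the drawer, the tally dial reads 3, the drawer is pushed fully shut, and nothing else on the bench was moved.

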